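# Set the router table's height wheel at the tall pin

### The job

Open the clear guard of the height setter fully, until it lies back on its stop. Then turn the knob clockwise, click by click, until the pointer reaches the tall pin and the pawl holds it there, not one click further, and let go. Leave the tape roll, sanding block and screwdriver lying beside it where they are.

Things in the scene. Friction and masses are not known exactly. Their poses are not given: they have to be found in the camera images.
- setter: Height setter, fixed to the table: grey base plate 220 (x) x 230 (y) x 20 mm, with upright cheeks along its +y and -y sides (outer faces 114 mm from the centre, tops 95 mm above the table), open at the other two ends. Inside: a flat steel ratchet wheel with a black bar knob. Origin: centre of the underside, on the wheel's axis; +x roughly away from the robot, +y to its left, z up.
- guard (a joint): Clear plastic guard in an aluminium frame, 210 (setter x) x 205 x 8 mm, 0.35 kg, hinged along setter x on the +y cheek. 0 rad: closed flat over the knob, underside 95.5 mm above the table. Its free -y edge swings up and over towards +y; it lies on its stop at 1.80 rad, leaning back past upright (1.57). Let go before upright it falls shut; past about 1.7 it falls open.
- guard_handle (a point): Middle of the guard's handle: straight round steel bar, 12 mm diameter, 120 mm long, parallel to the hinge, on a post at each end, turning with the guard. Guard closed: 146 mm above the table, its centre line 42 mm above the guard's upper face, with free space beneath; 188 mm from the hinge line along the guard and 50 mm above the hinge line.
- guard_hinge (a point): Middle of the guard's hinge line (line along setter x), 95.5 mm above the table, 104 mm to +y of the setter's centre.
- wheel (a joint): Clockwise turn of ratchet wheel and knob seen from above, rad. 15 teeth, 0.419 rad apart; the pawl holds it at 0, 0.419, 0.838, 1.257 (pointer at the tall pin), 1.676 or 2.094. A spring (0.1 N m) turns it back: let go between teeth, it falls back to the last tooth passed; it cannot go back over a tooth. Starts held at 0, 0.419 or 0.838. Steel, 128 mm across, top 38 mm above the table.
- knob_grip (a point): On the wheel's axis, 66 mm above the table: the height to grip the knob. The knob is a black upright bar standing on the wheel, 84 mm long, 18 mm wide, from 38 to 80 mm above the table (its lowest 6 mm in a 48 mm disc). Turning it takes up to 0.2 N m. This point's x axis lies along the bar towards the pointer, y across its width, z up.
- pointer_tip (a point): Tip of the flat aluminium pointer, 10 mm wide, that sticks out from one end of the bar to 80 mm from the axis, 42 mm above the table.
- tall_pin (a point): Top centre of the tall brass pin, 12 mm diameter, standing 30 mm high on the base plate (top 50 mm above the table), 88 mm from the wheel's axis towards the robot. Four low steel studs, 6 mm high, on the same circle mark the other teeth.
- pawl (a joint): Sprung pawl, a dark steel arm on the side away from the robot, rad: 0 when dropped into a tooth, about 0.1 to 0.15 when riding over a tooth's tip.
- tape_roll_mid (a point): Bystander: roll of paper tape lying flat, 100 mm across, 30 mm high; its centre.
- sand_block_mid (a point): Bystander: wood and cork sanding block, 65 x 120 x 36 mm; its centre.
- driver_mid (a point): Bystander: screwdriver, 200 mm; its middle.

How it is judged:
On the way, in this order (a step that is already met when the one before it is completed fails the run):
1. the guard is open, back on its stop (value of joint guard above 1.72 rad), for 0.2 s.
2. the wheel has been turned to the tall pin's tooth (value of joint wheel between 1.2 and 1.65 rad), for 0.2 s.
At the end, for the whole second after the job is handed in: The guard lies open on its stop (over 1.72 rad), the wheel is at rest held by the pawl at the tall pin's tooth (joint 1.18 to 1.33 rad), the pawl dropped into its tooth (under 0.06 rad) (value of joint guard above 1.72 rad and value of joint wheel between 1.18 and 1.33 rad and value of joint pawl below 0.06 rad and velocity of joint wheel between -0.05 and 0.05 rad/s); the robot touches nothing.
It fails at once if the tape roll, the sanding block or the screwdriver is shifted by more than 30 mm (distance of any of tape_roll_mid, sand_block_mid, driver_mid from where it was at the start of the episode above 0.03 m).
It also fails if it takes over 61 s, if anything falls off the work surface, if the arm or the gripper's body presses on something with over 40 N, if the wrist force passes 120 N, or if a joint passes its speed limit or range.

### The arm

A 6-joint arm with a two-finger parallel gripper is mounted at the origin on the work surface. World frame = base frame: x ahead of the robot, y to its left, z up, the work surface at z = 0. Lengths are in m, angles in rad, forces in N, time in s.
With the tool pointing down it reaches from about 0.25 to 0.85 m from the base axis. Payload 12.5 kg.
Tool frame: the origin (TCP) lies midway between the tips of the shut fingers; the grasp point (between the pads) lies 19 mm behind it; z points along the fingers, y is the line along which they close (so a half turn about z gives the same grasp; the last joint's range is limited). The gripper opens to 93 mm and grips with 3 to 60 N. Pads are 15 mm wide; open, the fingers measure 128 mm over their backs; the gripper's body (75 mm by 188 mm) begins 65 mm behind the grasp point.
Start: joints at [-1.289, 0.351, 1.652, -0, 1.139, -0.085], TCP at [0.197, -0.513, 0.219] pointing down, gripper open.
Joint ranges: [-2.75, 2.75], [-0.79, 2.1], [0.01, 2.65], [-1.57, 4.71], [0.07, 3.14], [-2.87, 2.87]. Speed limits (rad/s): [2.22, 2.22, 2.79, 3.14, 3.14, 3.14].

### API

Orientations are given as a unit quaternion [x, y, z, w].
In Python, from station import arm, vision, job gives the robot as it stands. The module is installed in compiled form; this text tells all that it offers.
- The arm moves only by the tool carry_out, never from a script. Its argument "increments" is one flat list of numbers, 7 for each row, row after row: the shift along the tool's x, y, z in m, then the turn, a rotation vector about the tool's x, y, z in rad, then the closure in counts, from 0 (fully open) to 255 (shut). In form: [x, y, z, rx, ry, rz, hand, x, y, z, rx, ry, rz, hand, ...]. A call has exactly 5 rows; each row is the pose to reach, as a shift and turn from the pose commanded when the call began, along the tool's axes at that moment; what a row does not reach only later rows make up. A row lasts 1/12 s, in which the tool goes at most 41.7 mm and 7.16 degrees, less where a joint would pass 70% of its speed; a pose out of reach is approached as far as the arm can. A call with a gripper value outside its range is refused whole. The fingers move at their own pace and stop on an object; "grip_force" is the grip in N (left out, the last holds). Time passes only in rows, so rows that repeat a pose let the fingers close, or fill a call up. It gives the time, the measured TCP pose, the force, the opening and the grip force at its end, in the units of the state.
- arm.get_state(): the state, without advancing time (a new reading comes with each control period).
- vision.capture(name): name is "scene" or "top"; returns a dict with "pixels" (480x640x3 uint8, blue, green, red), "fov_y" (degrees; the focal length in pixels is half the picture's height over the tangent of half this angle, whatever the lens; pixels are square), "cx", "cy" (the principal point, pixels), "D" ([k1, k2, p1, p2, k3] as OpenCV has them; the pictures are not rectified), "R" (3x3) and "t" (3): a world point X has camera coordinates R X + t. Camera axes: x right, y down, z forward; pixel columns grow to the right and rows downward; lengths in m; the calibration is good to about 2 mm. A picture is of the moment at which its call begins. There is no depth.
- job.job_done(): hands the job in; it is judged then, once.
The state is a dict: "t": time; "q": joint angles; "joint_vel": joint speeds; "joint_torque": joint torques, N m; "tool_pos": TCP position; "tcp_rot": TCP orientation; "force": force on the tool from outside, world axes, zero at the start; "torque": the same for the moment, N m; "grip_width": opening from 0.0 (shut) to 1.0 (fully open); "finger_force": force on a finger pad.
Only numpy, scipy, OpenCV 4.12 (cv2) and the standard library are available. Lean on these libraries where they do the work, as an engineer would, in place of code of your own. Each camera call takes 0.05 s, during which the arm holds its last target. There are 200 camera calls.

## Working session

There is one attempt and no reset: what is moved stays moved. The work goes in short steps, Python scripts to look and compute and a tool call to move; the robot and the scene stay as the last step left them, time stands still between calls to the robot, and variables do not carry over. Pictures are saved under pics/ and viewed, at most 10 in all, crops included, and the job is handed in when it is done.

Besides the shell and the picture viewer there is one more tool, called after ">>>" by a JSON object that holds its "op" and its "data". carry_out: Moves the arm, as the interface text tells. Its arguments: {"type":"object","properties":{"increments":{"type":"array","items":{"type":"number"}},"grip_force":{"type":"number"}},"required":["increments"]}

```bash
mkdir -p pics; cat > h.py <<'E'
import numpy as np, cv2
from station import arm, vision, job
from scipy.spatial.transform import Rotation as Ro
def cam(n):
    c=vision.capture(n); f=240/np.tan(np.radians(c["fov_y"])/2)
    c["K"]=np.array([[f,0,c["cx"]],[0,f,c["cy"]],[0,0,1.]]); c["R"]=np.array(c["R"]);c["t"]=np.array(c["t"]);c["D"]=np.array(c["D"],float);return c
def ray(c,uv,z):
    p=cv2.undistortPoints(np.array([[uv]],float),c["K"],c["D"])[0,0]
    d=c["R"].T@np.array([p[0],p[1],1]);o=-c["R"].T@c["t"];return o+d*(z-o[2])/d[2]
def proj(c,X): return cv2.projectPoints(np.array(X,float).reshape(-1,3),cv2.Rodrigues(c["R"])[0],c["t"],c["K"],c["D"])[0][:,0]
E
python3 - <<'E'
from h import *
s=arm.get_state();print(s)
for n in("scene","top"):
    c=cam(n);cv2.imwrite(f"pics/{n}0.png",c["pixels"]);print(n,c["K"],-c["R"].T@c["t"],c["R"],c["D"])
E
```

```text
{'t': 0.0, 'q': array([-1.28861636e+00,  3.51223927e-01,  1.65243636e+00, -3.43725208e-05,
        1.13906825e+00, -8.46229162e-02]), 'joint_vel': array([-4.54349968e-04,  6.33289668e-05,  2.42567945e-04, -6.55011674e-04,
        2.94158781e-04,  1.99355749e-04]), 'joint_torque': array([ 1.71479376e-03, -4.97324288e+01, -2.85252106e+01,  6.99800625e-02,
        2.57975841e-02, -1.07921464e-04]), 'tool_pos': array([ 0.19715621, -0.51308116,  0.2181035 ]), 'tcp_rot': array([ 9.83227572e-01,  1.82382071e-01, -7.15386453e-05, -5.63636507e-04]), 'force': array([ 0.67058757,  0.25924546, -0.47399466]), 'torque': array([-0.02736056, -0.00148026, -0.01070012]), 'finger_force': 0.0, 'grip_width': 0.9992911712012011}
scene [[574.63513506   0.         316.04262923]
 [  0.         574.63513506 236.64013058]
 [  0.           0.           1.        ]] [ 1.04516992 -0.44673594  0.67276408] [[ 0.75709945  0.65329232 -0.00309304]
 [ 0.42348759 -0.49437316 -0.75911359]
 [-0.49745219  0.57341461 -0.65095084]] [-0.09665207  0.          0.          0.          0.        ]
top [[466.5457268    0.         318.95507196]
 [  0.         466.5457268  249.80774226]
 [  0.           0.           1.        ]] [0.50803204 0.01869877 0.89136681] [[ 0.00185805 -0.99933669 -0.03636945]
 [-0.99502882  0.00177373 -0.09957157]
 [ 0.09957004  0.03637366 -0.99436551]] [-0.01596261  0.          0.          0.          0.        ]
```

View pics/top0.png

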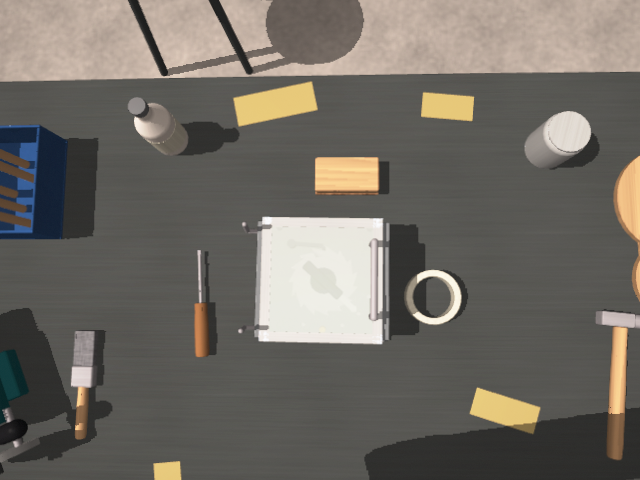

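View pics/scene0.png

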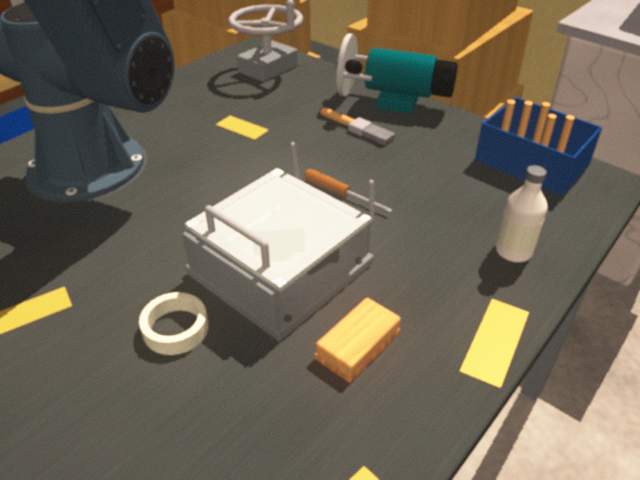

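The top view shows the closed guard at about (323,281) with the handle bar at column ~374, rows 240–320. The tape roll is at (433,297), the block at (347,176) and the driver at (202,303). The scene view agrees. The knob is faint through the guard, so I'll read the pointer once it is open.

```bash
python3 - <<'E'
from h import *
c=cam("top")
g=c["pixels"].astype(int)
for r in (250,265,295,310): print(r,g[r,362:394].mean(1).astype(int).tolist())
for uv in [(374,240),(374,320)]: print(ray(c,uv,.146))
for uv in [(263,218),(383,220),(383,342),(260,341)]: print('corner',ray(c,uv,.1035))
for n,uv,z in[("tape",(433,297),.03),("blk",(347,174),.036),("drv",(202,303),.02),("knob",(323,281),.08)]: print(n,ray(c,uv,z))
E
```

```text
250 [230, 229, 229, 230, 229, 230, 229, 229, 211, 196, 217, 224, 213, 189, 157, 133, 204, 233, 232, 234, 192, 107, 86, 133, 158, 158, 123, 64, 46, 48, 48, 48]
265 [230, 230, 230, 230, 230, 229, 230, 230, 213, 199, 220, 225, 211, 185, 153, 130, 203, 233, 233, 235, 182, 88, 89, 132, 156, 155, 122, 69, 49, 50, 49, 50]
295 [232, 231, 231, 231, 232, 233, 235, 234, 215, 200, 224, 225, 207, 180, 145, 146, 212, 232, 233, 235, 180, 86, 87, 102, 140, 156, 121, 67, 48, 49, 49, 49]
310 [231, 231, 231, 231, 231, 231, 231, 218, 196, 204, 226, 225, 205, 175, 140, 145, 215, 233, 234, 222, 152, 88, 87, 88, 134, 159, 130, 75, 48, 48, 47, 47]
[ 0.59831673 -0.04233019  0.146     ]
[ 0.47126464 -0.0411086   0.146     ]
corner [0.64201745 0.14382034 0.1035    ]
corner [ 0.63769431 -0.06141612  0.1035    ]
corner [ 0.43305312 -0.05906784  0.1035    ]
corner [0.43361697 0.14603161 0.1035    ]
tape [ 0.50740497 -0.15810854  0.03      ]
blk [ 0.73613681 -0.00225468  0.036     ]
drv [0.49537136 0.26998066 0.02      ]
knob [0.53481657 0.04124685 0.08      ]
```

>>> {"op": "carry_out", "data": {"increments": [0.0323, -0.0213, 0, 0, 0, 0, 120, 0.0646, -0.0426, 0, 0, 0, 0, 120, 0.097, -0.0639, 0, 0, 0, 0, 120, 0.1293, -0.0852, 0, 0, 0, 0, 120, 0.1616, -0.1065, 0, 0, 0, 0, 120], "grip_force": 25}}

```text
t: 0.57
tool_pos: [0.3105, -0.3544, 0.2185]
tcp_rot: [0.983, 0.182, -0.0, -0.0]
force: [1.2, 0.4, 0.3]
grip_width: 0.691
finger_force: 0.0
```

>>> {"op": "carry_out", "data": {"increments": [0.0323, -0.0213, 0, 0, 0, 0, 120, 0.0646, -0.0426, 0, 0, 0, 0, 120, 0.097, -0.0639, 0, 0, 0, 0, 120, 0.1293, -0.0852, 0, 0, 0, 0, 120, 0.1616, -0.1065, 0, 0, 0, 0, 120]}}

```text
t: 0.98
tool_pos: [0.4233, -0.1968, 0.2187]
tcp_rot: [0.983, 0.182, 0.0, 0.0]
force: [0.5, -0.6, -0.1]
grip_width: 0.531
finger_force: 0.0
```

>>> {"op": "carry_out", "data": {"increments": [0.0323, -0.0213, 0, 0, 0, 0.075, 120, 0.0646, -0.0426, 0, 0, 0, 0.15, 120, 0.097, -0.0639, 0, 0, 0, 0.225, 120, 0.1293, -0.0852, 0, 0, 0, 0.3, 120, 0.1616, -0.1065, 0, 0, 0, 0.377, 120]}}

```text
t: 1.4
tool_pos: [0.536, -0.0394, 0.2185]
tcp_rot: [1.0, -0.007, -0.0, 0.0]
force: [0.9, -1.5, 0.5]
grip_width: 0.531
finger_force: 0.0
```

```bash
python3 - <<'E'
from h import *
s=arm.get_state();print(s['t'],s['tool_pos'],Ro.from_quat(s['tcp_rot']).as_matrix().round(3),s['q'].round(2),s['force'])
c=cam("scene");p=c["pixels"];print(proj(c,[s['tool_pos'],[.535,-.041,.146]]));cv2.imwrite("pics/s1.png",p)
E
```

```text
1.4 [ 0.53595158 -0.03935744  0.2185342 ] [[ 1.    -0.014 -0.   ]
 [-0.014 -1.    -0.   ]
 [-0.     0.    -1.   ]] [-0.16  0.33  1.68 -0.    1.13  1.42] [ 0.85643039 -1.51658308  0.5158481 ]
[[229.66974876 183.76184684]
 [233.37387181 225.04991304]]
```

View pics/s1.png

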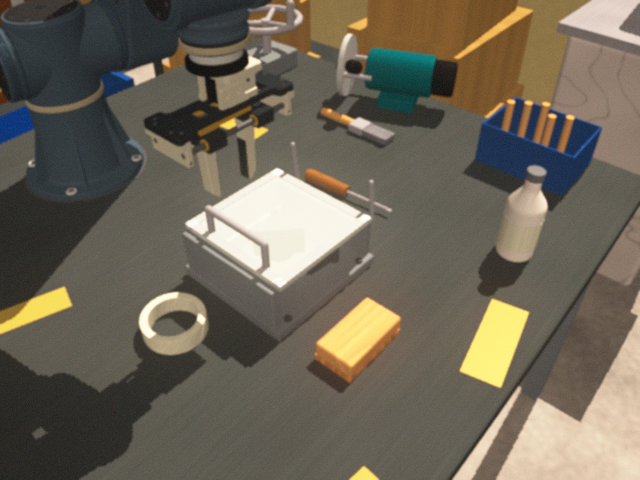

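The gripper is above the handle bar, whose middle is at about (237,227), with clear fingers. Next I descend and grip.

>>> {"op": "carry_out", "data": {"increments": [0, 0.0015, 0.025, 0, 0, 0, 120, 0, 0.0015, 0.055, 0, 0, 0, 120, 0, 0.0015, 0.08, 0, 0, 0, 120, 0, 0.0015, 0.0945, 0, 0, 0, 120, 0, 0.0015, 0.0945, 0, 0, 0, 180]}}

```text
t: 1.87
tool_pos: [0.5334, -0.0425, 0.1211]
tcp_rot: [1.0, -0.005, -0.003, -0.0]
force: [-0.9, 0.1, -1.0]
grip_width: 0.495
finger_force: 0.0
```

>>> {"op": "carry_out", "data": {"increments": [0, 0, 0, 0, 0, 0, 240, 0, 0, 0, 0, 0, 0, 240, 0, 0, 0, 0, 0, 0, 240, 0, 0, 0, 0, 0, 0, 240, 0, 0, 0, 0, 0, 0, 240]}}

```text
t: 2.28
tool_pos: [0.5356, -0.0425, 0.1249]
tcp_rot: [1.0, -0.005, 0.001, -0.0]
force: [0.7, 24.8, 4.3]
grip_width: 0.15
finger_force: 12.2
```

```bash
python3 - <<'E'
from h import *
s=arm.get_state();print(s['t'],s['tool_pos'],s['grip_width']*93,s['finger_force'],s['force'])
# incremental shifts of handle from start, tool axes (y=-world y, z=-world z)
for th in np.arange(0,1.86,.1):
    a=th+np.arctan2(.05,.188);r=np.hypot(.05,.188);print(round(th,2),round(-(-r*np.cos(a)+.188),4),round(-(r*np.sin(a)-.05),4))
E
```

```text
2.2833 [ 0.53556539 -0.04248695  0.12493751] 13.9104275483444 12.214551866054535 [ 0.71394589 24.83798734  4.2815613 ]
0.0 -0.0 -0.0
0.1 -0.0059 -0.0185
0.2 -0.0137 -0.0364
0.3 -0.0232 -0.0533
0.4 -0.0343 -0.0693
0.5 -0.047 -0.084
0.6 -0.0611 -0.0974
0.7 -0.0764 -0.1094
0.8 -0.0929 -0.1197
0.9 -0.1103 -0.1283
1.0 -0.1285 -0.1352
1.1 -0.1473 -0.1402
1.2 -0.1665 -0.1433
1.3 -0.1859 -0.1445
1.4 -0.2053 -0.1438
1.5 -0.2246 -0.1411
1.6 -0.2435 -0.1365
1.7 -0.2618 -0.13
1.8 -0.2794 -0.1217
```

>>> {"op": "carry_out", "data": {"increments": [0, -0.001, 0, 0, 0, 0, 250, 0, -0.002, 0, 0, 0, 0, 250, 0, -0.002, 0, 0, 0, 0, 250, 0, -0.002, 0, 0, 0, 0, 250, 0, -0.002, 0, 0, 0, 0, 250]}}

```text
t: 2.7
tool_pos: [0.5356, -0.0411, 0.1249]
tcp_rot: [1.0, -0.005, 0.001, 0.0]
force: [-2.0, -1.2, 6.1]
grip_width: 0.122
finger_force: 25.0
```

>>> {"op": "carry_out", "data": {"increments": [0, -0.0033, -0.0112, 0, 0, 0, 250, 0, -0.0074, -0.0222, 0, 0, 0, 250, 0, -0.012, -0.0329, 0, 0, 0, 250, 0, -0.0173, -0.0433, 0, 0, 0, 250, 0, -0.0232, -0.0533, 0, 0, 0, 250]}}

```text
t: 3.12
tool_pos: [0.536, -0.0187, 0.1784]
tcp_rot: [1.0, -0.005, 0.001, 0.001]
force: [1.7, -8.8, 1.2]
grip_width: 0.117
finger_force: 25.0
```

```bash
python3 - <<'E'
from h import *
s=arm.get_state();print(s['t'],s['tool_pos'],s['grip_width']*93,s['finger_force'],s['force'])
c=cam("scene");cv2.imwrite("pics/s2.png",c["pixels"][60:360,100:500])
E
```

```text
3.1167 [ 0.5359603  -0.01867889  0.17840227] 10.876412778277457 25.002737045288086 [ 1.74859319 -8.84189879  1.1886573 ]
```

View pics/s2.png

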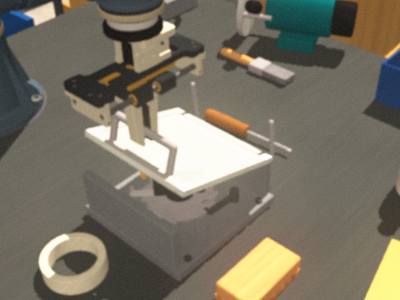

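The guard is lifting with the bar held (bar at about (145,140) in the crop). I'll continue along the arc.

>>> {"op": "carry_out", "data": {"increments": [0, -0.0111, -0.016, 0, 0, 0, 250, 0, -0.0238, -0.0307, 0, 0, 0, 250, 0, -0.0379, -0.0441, 0, 0, 0, 250, 0, -0.0532, -0.0561, 0, 0, 0, 250, 0, -0.0697, -0.0664, 0, 0, 0, 250]}}

```text
t: 3.58
tool_pos: [0.5375, 0.0506, 0.2467]
tcp_rot: [1.0, -0.005, 0.002, 0.002]
force: [2.4, -8.2, 7.9]
grip_width: 0.12
finger_force: 25.0
```

>>> {"op": "carry_out", "data": {"increments": [0, -0.0174, -0.0086, 0, 0, 0, 250, 0, -0.0356, -0.0155, 0, 0, 0, 250, 0, -0.0544, -0.0205, 0, 0, 0, 250, 0, -0.0736, -0.0236, 0, 0, 0, 250, 0, -0.093, -0.0248, 0, 0, 0, 250]}}

```text
t: 4.0
tool_pos: [0.5386, 0.1455, 0.2704]
tcp_rot: [1.0, -0.005, 0.003, 0.0]
force: [6.4, -2.3, -0.7]
grip_width: 0.122
finger_force: 25.0
```

```bash
python3 - <<'E'
from h import *
s=arm.get_state();print(s['t'],s['tool_pos'],s['grip_width']*93,s['finger_force'],s['force'])
c=cam("scene");cv2.imwrite("pics/s3.png",c["pixels"][30:330,100:500])
E
```

```text
4.0 [0.53858232 0.14552628 0.27040695] 11.353418342656036 25.000648498535156 [ 6.42517226 -2.33099753 -0.7204459 ]
```

View pics/s3.png

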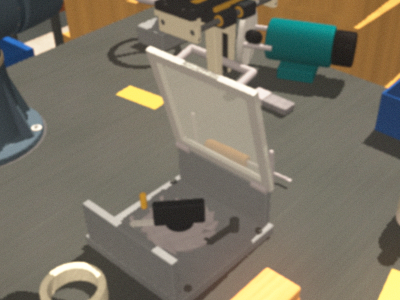

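The guard is at about 1.3 rad with the bar still held, and the knob and brass pin (crop (143,200)) are now visible. I'll push the guard to its stop.

>>> {"op": "carry_out", "data": {"increments": [0, -0.0194, 0.0007, 0, 0, 0, 250, 0, -0.0387, 0.0034, 0, 0, 0, 250, 0, -0.0576, 0.008, 0, 0, 0, 250, 0, -0.0759, 0.0145, 0, 0, 0, 250, 0, -0.0925, 0.0225, 0, 0, 0, 250]}}

```text
t: 4.47
tool_pos: [0.5394, 0.2386, 0.2469]
tcp_rot: [1.0, -0.005, 0.002, -0.0]
force: [6.7, -4.2, 12.0]
grip_width: 0.125
finger_force: 25.5
```

>>> {"op": "carry_out", "data": {"increments": [0, 0, 0, 0, 0, 0, 250, 0, 0, 0, 0, 0, 0, 250, 0, 0, 0, 0, 0, 0, 180, 0, 0, 0, 0, 0, 0, 180, 0, 0, 0, 0, 0, 0, 180]}}

```text
t: 4.88
tool_pos: [0.5379, 0.2375, 0.2461]
tcp_rot: [1.0, -0.005, -0.0, 0.0]
force: [-1.0, -0.7, -1.0]
grip_width: 0.269
finger_force: 0.0
```

```bash
python3 - <<'E'
from h import *
s=arm.get_state();print(s['t'],s['tool_pos'],s['grip_width']*93,s['finger_force'],s['force'])
c=cam("top");cv2.imwrite("pics/t4.png",c["pixels"][150:400,150:450])
E
```

```text
4.8833 [0.53789367 0.23752417 0.24607515] 24.97609783358016 0.0 [-0.97834708 -0.71807296 -1.0136614 ]
```

View pics/t4.png

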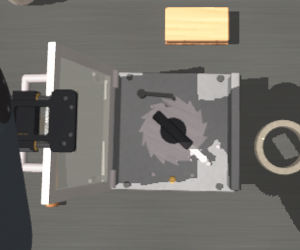

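The guard lies back on its stop. The knob bar (crop centre (176,129)) runs from upper left to lower right, with the bright pointer near (203,155) and the pin at (172,180). I'll measure the knob angle and lift off the handle.

```bash
python3 - <<'E'
from h import *
c=cam("top");g=c["pixels"].astype(int)
m=(g.max(2)<35).astype(np.uint8);m[:250]=0;m[310:]=0;m[:,:298]=0;m[:,355:]=0
n,l,st,ce=cv2.connectedComponentsWithStats(m);k=1+st[1:,4].argmax();print(st[k],ce[k])
cn=cv2.findContours((l==k).astype(np.uint8),0,1)[0][0];r=cv2.minAreaRect(cn);print(r)
P=[ray(c,p,.08) for p in cv2.boxPoints(r)];
for p in P: print(p[:2].round(4))
print('ctr',ray(c,r[0],.08))
h=cv2.cvtColor(c["pixels"],cv2.COLOR_BGR2HSV);y=((h[...,0]>12)&(h[...,0]<30)&(h[...,1]>140)&(h[...,2]>120));y[:310]=0;y[345:]=0;y[:,:300]=0;y[:,350:]=0
v,u=np.nonzero(y);print('pin',u.mean(),v.mean(),len(u),ray(c,(u.mean(),v.mean()),.05))
E
```

```text
[318 270  23  22  53] [327.86792453 278.94339623]
((329.0000305175781, 280.5000305175781), (30.405588150024414, 2.1213202476501465), 45.0)
[0.5531 0.0508]
[0.5557 0.0482]
[0.5184 0.0109]
[0.5158 0.0135]
ctr [0.53568983 0.03082635 0.08      ]
pin 322.0 329.1363636363636 22 [0.45007049 0.04377669 0.05      ]
```

>>> {"op": "carry_out", "data": {"increments": [0, 0, -0.02, 0, 0, 0, 180, 0, 0, -0.045, 0, 0, 0, 180, 0, 0, -0.075, 0, 0, 0, 180, 0, 0, -0.105, 0, 0, 0, 180, 0, 0, -0.12, 0, 0, 0, 180]}}

```text
t: 5.4
tool_pos: [0.5385, 0.2377, 0.37]
tcp_rot: [1.0, -0.005, 0.002, -0.001]
force: [0.5, 1.1, 0.2]
grip_width: 0.291
finger_force: 0.0
```

```bash
python3 - <<'E'
from h import *
c=cam("top");g=c["pixels"]
for T in (45,60,75):
    m=(g.max(2)<T).astype(np.uint8);m[:240]=0;m[320:]=0;m[:,:290]=0;m[:,370:]=0
    n,l,st,ce=cv2.connectedComponentsWithStats(m);k=l[280,326]
    if not k: continue
    cn=cv2.findContours((l==k).astype(np.uint8),0,1)[0][0];r=cv2.minAreaRect(cn);print(T,st[k],r,ray(c,r[0],.08)[:2])
    print([ray(c,p,.08)[:2].round(3).tolist() for p in cv2.boxPoints(r)])
X=[[.538+.02*i*np.cos(a),.043+.02*i*np.sin(a),.042] for i in (4,) for a in np.pi+np.array([.419,.838,1.257])]
print('tips',[(q-[270,220]).round(1)*6 for q in proj(c,X)], proj(c,[.538,.043,.08]))
cv2.imwrite("pics/t5.png",cv2.resize(g[220:345,270:385],None,fx=4.5,fy=4.5,interpolation=2))
E
```

```text
45 [303 262  36  31 552] ((320.9000244140625, 276.3000183105469), (38.01315689086914, 23.702320098876953), 63.43495178222656) [0.54297427 0.044908  ]
[[0.563, 0.078], [0.582, 0.041], [0.523, 0.012], [0.504, 0.048]]
60 [303 261  39  38 699] ((321.83270263671875, 279.9088439941406), (45.39387512207031, 24.526996612548828), 22.2490234375) [0.53670817 0.04327759]
[[0.532, 0.088], [0.571, 0.072], [0.542, -0.001], [0.502, 0.015]]
75 [303 261  40  38 725] ((322.1141357421875, 279.91650390625), (46.033260345458984, 24.690128326416016), 22.833656311035156) [0.53669515 0.0427884 ]
[[0.532, 0.088], [0.572, 0.072], [0.541, -0.002], [0.502, 0.014]]
tips [array([423.6, 603.6]), array([513.6, 538.2]), array([568.2, 441.6])] [[321.99331279 279.16453587]]
```

View pics/t5.png

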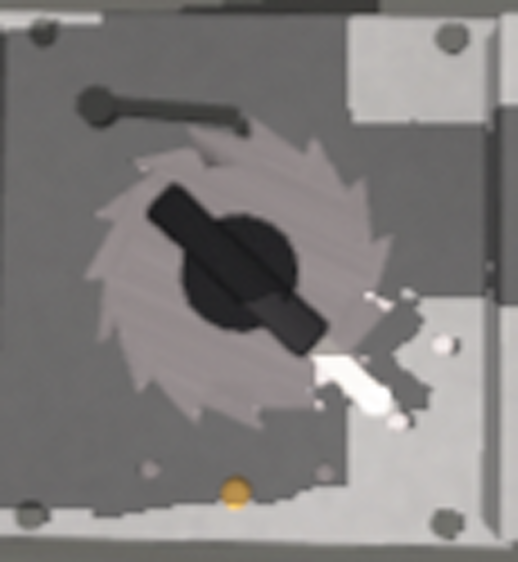

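The pointer lies at the second stud before the pin (pointer tip about (395,415) in the crop, pin (235,492)). That puts the wheel at 0.419 with two clicks (0.838 rad) to go. I'll move over the knob and align with the bar.

>>> {"op": "carry_out", "data": {"increments": [0, 0.039, 0, 0, 0, 0, 90, 0, 0.078, 0, 0, 0, 0, 90, 0, 0.117, 0, 0, 0, 0, 90, 0, 0.156, 0, 0, 0, 0, 90, 0, 0.195, 0, 0, 0, 0, 90]}}

```text
t: 5.87
tool_pos: [0.5354, 0.0409, 0.3655]
tcp_rot: [1.0, -0.005, -0.0, -0.0]
force: [-0.6, 0.5, -0.5]
grip_width: 0.603
finger_force: 0.0
```

>>> {"op": "carry_out", "data": {"increments": [0, 0, 0.02, 0, 0, -0.12, 90, 0, 0, 0.04, 0, 0, -0.24, 90, 0, 0, 0.07, 0, 0, -0.36, 90, 0, 0, 0.1, 0, 0, -0.48, 90, 0, 0, 0.13, 0, 0, -0.6, 90]}}

```text
t: 6.28
tool_pos: [0.5355, 0.0425, 0.2344]
tcp_rot: [0.956, 0.293, -0.0, -0.0]
force: [1.6, 0.4, -0.5]
grip_width: 0.647
finger_force: 0.0
```

>>> {"op": "carry_out", "data": {"increments": [0, 0, 0.02, 0, 0, -0.12, 90, 0, 0, 0.04, 0, 0, -0.24, 90, 0, 0, 0.06, 0, 0, -0.25, 90, 0, 0, 0.08, 0, 0, -0.25, 90, 0, 0, 0.08, 0, 0, -0.25, 90]}}

```text
t: 6.7
tool_pos: [0.5337, 0.0426, 0.1523]
tcp_rot: [0.913, 0.408, -0.003, -0.001]
force: [-0.1, -0.7, -1.1]
grip_width: 0.648
finger_force: 0.0
```

```bash
python3 - <<'E'
from h import *
s=arm.get_state();M=Ro.from_quat(s['tcp_rot']).as_matrix();print(s['t'],s['tool_pos'],s['q'].round(2),s['grip_width']*93,np.arctan2(M[1,0],M[0,0]),M[:,2].round(4))
print('to grip, tool axes',M.T@(np.array([.537,.043,.049])-s['tool_pos']))
E
```

```text
6.7 [0.53371987 0.04257663 0.1522511 ] [-0.01  0.41  1.75  0.    0.99  0.72] 60.26334344054993 0.8397003600405086 [-6.5e-03  1.0e-04 -1.0e+00]
to grip, tool axes [0.00294597 0.0026614  0.10322774]
```

>>> {"op": "carry_out", "data": {"increments": [0.001, 0.001, 0.025, 0, 0, 0, 90, 0.001, 0.001, 0.05, 0, 0, 0, 90, 0.001, 0.001, 0.075, 0, 0, 0, 90, 0.001, 0.001, 0.1, 0, 0, 0, 90, 0.001, 0.001, 0.1, 0, 0, 0, 90], "grip_force": 15}}

```text
t: 7.12
tool_pos: [0.5353, 0.0427, 0.053]
tcp_rot: [0.913, 0.408, -0.003, -0.001]
force: [-0.2, -0.3, -1.1]
grip_width: 0.651
finger_force: 0.0
```

>>> {"op": "carry_out", "data": {"increments": [0, 0, 0, 0, 0, 0, 250, 0, 0, 0, 0, 0, 0, 250, 0, 0, 0, 0, 0, 0, 250, 0, 0, 0, 0, 0, 0, 250, 0, 0, 0, 0, 0, 0, 250]}}

```text
t: 7.53
tool_pos: [0.538, 0.0427, 0.0572]
tcp_rot: [0.913, 0.408, 0.001, 0.0]
force: [-0.4, 0.0, 0.6]
grip_width: 0.339
finger_force: 0.0
```

```bash
python3 - <<'E'
from h import *
s=arm.get_state();M=Ro.from_quat(s['tcp_rot']).as_matrix();print(s['t'],s['tool_pos'],s['grip_width']*93,s['finger_force'],'F tool',M.T@s['force'],s['torque'],M.T@(np.array([.537,.043,.049])-s['tool_pos']))
E
```

```text
7.5333 [0.53804262 0.04269885 0.0572369 ] 31.52605009658519 0.0 F tool [-0.22463106 -0.31293807 -0.63296935] [-0.04180899 -0.01254661  0.03516072] [-0.00048126 -0.00098762  0.00823513]
```

>>> {"op": "carry_out", "data": {"increments": [0, -0.001, 0.003, 0, 0, 0, 170, 0, -0.001, 0.007, 0, 0, 0, 170, 0, -0.001, 0.007, 0, 0, 0, 250, 0, -0.001, 0.007, 0, 0, 0, 250, 0, -0.001, 0.007, 0, 0, 0, 250]}}

```text
t: 7.95
tool_pos: [0.5372, 0.0429, 0.049]
tcp_rot: [0.913, 0.408, 0.0, 0.001]
force: [0.6, -1.1, -2.2]
grip_width: 0.194
finger_force: 15.0
```

>>> {"op": "carry_out", "data": {"increments": [0, 0, 0, 0, 0, 0, 250, 0, 0, 0, 0, 0, 0, 250, 0, 0, 0, 0, 0, 0, 250, 0, 0, 0, 0, 0, 0, 250, 0, 0, 0, 0, 0, 0, 250]}}

```text
t: 8.37
tool_pos: [0.5372, 0.0429, 0.049]
tcp_rot: [0.913, 0.408, 0.0, 0.0]
force: [4.0, -3.8, -5.4]
grip_width: 0.192
finger_force: 15.0
```

```bash
python3 - <<'E'
from h import *
s=arm.get_state();M=Ro.from_quat(s['tcp_rot']).as_matrix();print(s['t'],s['tool_pos'],s['grip_width']*93,s['finger_force'],'F tool',M.T@s['force'],s['torque'])
E
```

```text
8.3667 [0.53715379 0.04293689 0.04895245] 17.822021671843455 14.99543309211731 F tool [-0.16132563  5.52405221  5.41526116] [-0.62411226 -0.50751396 -0.14031376]
```

>>> {"op": "carry_out", "data": {"increments": [0, 0, 0, 0, 0, 0, 255, 0, 0, 0, 0, 0, 0.06, 255, 0, 0, 0, 0, 0, 0.14, 255, 0, 0, 0, 0, 0, 0.22, 255, 0, 0, 0, 0, 0, 0.3, 255], "grip_force": 45}}

```text
t: 8.78
tool_pos: [0.5372, 0.0429, 0.049]
tcp_rot: [0.964, 0.265, 0.0, 0.0]
force: [4.0, -4.1, -5.5]
grip_width: 0.191
finger_force: 45.0
```

>>> {"op": "carry_out", "data": {"increments": [0, 0, 0, 0, 0, 0.08, 255, 0, 0, 0, 0, 0, 0.16, 255, 0, 0, 0, 0, 0, 0.24, 255, 0, 0, 0, 0, 0, 0.32, 255, 0, 0, 0, 0, 0, 0.4, 255]}}

```text
t: 9.2
tool_pos: [0.5371, 0.0429, 0.049]
tcp_rot: [0.998, 0.068, 0.0, 0.0]
force: [2.7, -3.6, -5.2]
grip_width: 0.19
finger_force: 45.0
```

>>> {"op": "carry_out", "data": {"increments": [0, 0, 0, 0, 0, 0.08, 255, 0, 0, 0, 0, 0, 0.16, 255, 0, 0, 0, 0, 0, 0.22, 255, 0, 0, 0, 0, 0, 0.22, 255, 0, 0, 0, 0, 0, 0.22, 255]}}

```text
t: 9.62
tool_pos: [0.5372, 0.043, 0.049]
tcp_rot: [0.999, -0.04, 0.0, 0.0]
force: [3.8, -4.9, -5.9]
grip_width: 0.191
finger_force: 44.9
```

```bash
python3 - <<'E'
from h import *
s=arm.get_state();M=Ro.from_quat(s['tcp_rot']).as_matrix();print(s['t'],s['tool_pos'],s['grip_width']*93,s['finger_force'],'F tool',M.T@s['force'],s['torque'],np.arctan2(M[1,0],M[0,0]))
c=cam("scene");cv2.imwrite("pics/s6.png",cv2.resize(c["pixels"][150:350,150:400],None,fx=3,fy=3,interpolation=2))
E
```

```text
9.6167 [0.53715519 0.04295384 0.04898218] 17.751748173147373 44.94238615036011 F tool [4.18077861 4.60504681 5.9161269 ] [-0.4735997  -0.53603403  0.11802114] -0.08030455452932503
```

View pics/s6.png

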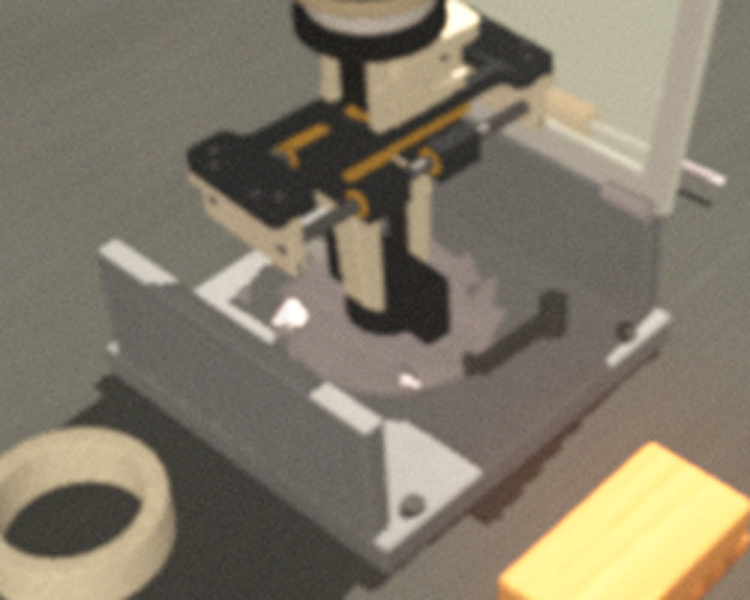

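The knob is gripped firmly, the wheel has turned about 0.92 rad and the guard is still back. I'll add a small margin past the tooth, well short of the next one, then release and lift.

>>> {"op": "carry_out", "data": {"increments": [0, 0, 0, 0, 0, 0.03, 255, 0, 0, 0, 0, 0, 0.05, 255, 0, 0, 0, 0, 0, 0.05, 255, 0, 0, 0, 0, 0, 0.0, 255, 0, 0, 0, 0, 0, -0.03, 255]}}

```text
t: 10.08
tool_pos: [0.5371, 0.043, 0.049]
tcp_rot: [1.0, -0.024, 0.0, 0.0]
force: [3.9, -3.7, -6.2]
grip_width: 0.186
finger_force: 44.9
```

>>> {"op": "carry_out", "data": {"increments": [0, 0, 0, 0, 0, 0, 130, 0, 0, 0, 0, 0, 0, 130, 0, 0, 0, 0, 0, 0, 130, 0, 0, 0, 0, 0, 0, 130, 0, 0, 0, 0, 0, 0, 130]}}

```text
t: 10.5
tool_pos: [0.5367, 0.0435, 0.0492]
tcp_rot: [1.0, -0.025, -0.0, -0.0]
force: [0.3, -0.4, 0.2]
grip_width: 0.475
finger_force: 0.0
```

>>> {"op": "carry_out", "data": {"increments": [0, 0, -0.02, 0, 0, 0, 130, 0, 0, -0.05, 0, 0, 0, 130, 0, 0, -0.09, 0, 0, 0, 130, 0, 0, -0.13, 0, 0, 0, 130, 0, 0, -0.17, 0, 0, 0, 130]}}

```text
t: 10.92
tool_pos: [0.5362, 0.0434, 0.221]
tcp_rot: [1.0, -0.025, -0.0, -0.0]
force: [0.9, 0.7, 0.3]
grip_width: 0.487
finger_force: 0.0
```

>>> {"op": "carry_out", "data": {"increments": [-0.04, 0.0, -0.01, 0, 0, 0, 130, -0.08, 0, -0.02, 0, 0, 0, 130, -0.12, 0, -0.03, 0, 0, 0, 130, -0.16, 0, -0.04, 0, 0, 0, 130, -0.2, 0, -0.05, 0, 0, 0, 130]}}

```text
t: 11.33
tool_pos: [0.3349, 0.0535, 0.2692]
tcp_rot: [1.0, -0.025, -0.0, -0.0]
force: [0.7, 0.5, 0.7]
grip_width: 0.488
finger_force: 0.0
```

```bash
python3 - <<'E'
from h import *
s=arm.get_state();print(s['t'],s['tool_pos'],s['force'])
c=cam("top");g=c["pixels"];cv2.imwrite("pics/t7.png",cv2.resize(g[200:350,210:400],None,fx=4,fy=4,interpolation=2))
E
```

```text
11.3333 [0.33492269 0.05345531 0.2692179 ] [0.66990133 0.4845293  0.68866952]
```

View pics/t7.png

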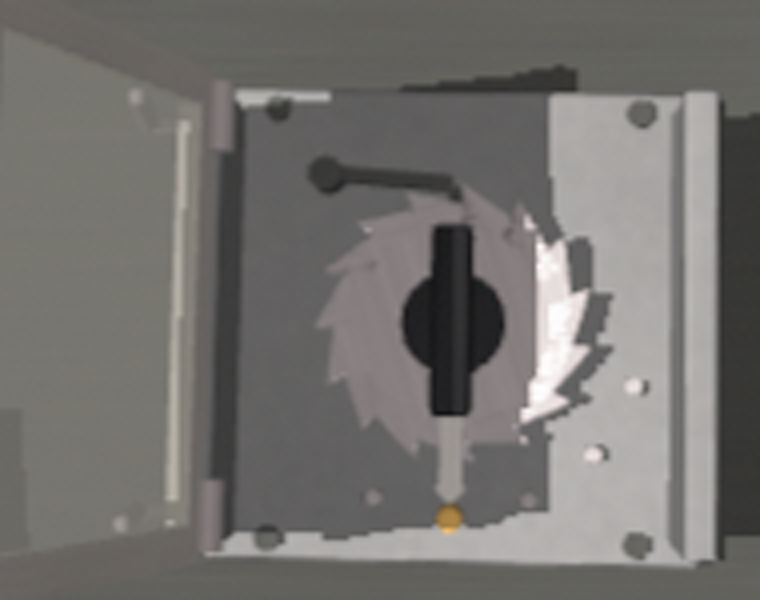

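The pointer (tip at (450,497)) points straight at the pin (449,519). The pawl has dropped into its tooth at (457,185), the guard is open and the robot is clear, so I'm handing the job in.

```bash
python3 -c "
from station import job;print(job.job_done())"
```

```text
the job is handed in; nothing more can be done
None
```

I opened the guard to its stop, turned the knob two clicks so the pawl holds the pointer at the tall pin, never moved against the tape roll, sanding block or screwdriver, and handed the job in at about 11 s (no verdict was returned).

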